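# Hold the comb ready over the gel cassette

### The job

Take the empty glass gel cassette from the white leaning rest and lower it, without dropping it, into the free slot of the casting stand, standing on edge on the rubber strip with its short plate on the robot's side like its two neighbours, and let go of it. Then fetch the blue comb from the comb holder, carry it over the bottles and finish while holding it still in the gripper, teeth down, lined up with the gap between the cassette's plates and about a centimetre above the tall plate's top edge, ready for the gel to be poured: it must never touch the cassette. Leave the cast gels, the orange comb and the bottles undisturbed.

Things in the scene. Friction and masses are not known exactly. Their poses are not given: they have to be found in the camera images.
- cassette_mid (a point): Centre of the empty gel cassette, on the gap's centre plane: glass, 100 mm wide (y), 100 mm tall (z, foot to mouth), 10 mm thick (x): tall back plate 4 mm at +x, 2 mm gap with black spacers at sides and foot, front plate 4 mm at -x, its top 10 mm lower. About 220 g. At the start it leans back about 15 degrees on the rest (top away from the robot), short plate to the robot.
- cassette_mouth (a point): The cassette's open mouth: middle of its width, on the centre plane of the gap, at the level of the tall plate's top edge (50 mm above cassette_mid). Axes as cassette_mid. The comb goes over this point.
- cassette_foot (a point): Middle of the cassette's bottom edge, 50 mm below cassette_mid; same axes.
- cassette_front (a point): Middle of the outer face of the short front plate, near its foot: 5 mm to -x and 40 mm below cassette_mid; same axes.
- cassette: The empty cassette as a body; its origin and axes are those of cassette_foot.
- rest: Fixed white rest, base 100 x 126 mm. Cassette leans 15 degrees back in it; front lip 11 mm and side lips 17 mm up the cassette; behind it two uprights 12 mm wide, 36 mm either side of the middle, 60 mm up the cassette, open between. Origin on the table 22 mm below the cassette's foot; x away from the robot.
- seat: Black rubber strip (11 x 100 x 3 mm) lying in the bottom of the one free slot of the casting stand; it is fixed. Origin at the middle of its underside, top face 3 mm above it: there the cassette's foot comes to stand. x across the slot, y along it. The free slot may be any of the three.
- stand: Fixed casting stand: plate 196 x 124 mm, top 14 mm above the table, three slots along its y, 60 mm apart (x = -60, 0, 60 mm). Slot: grey fences 12 mm apart (ends 105 mm apart), flared lead-ins up to 50 mm above the table. A cassette has 1 mm play each side and may lean up to 4 degrees. Origin on the table, middle.
- gel_a: Cast gel standing in a slot of the stand: a cassette like the empty one, with a blue comb pushed in, on its own rubber strip; 117 mm tall in all, 240 g, loose. Origin at its underside.
- gel_b: A second cast gel, the same.
- comb_grip (a point): Centre of the blue ten-tooth comb's grip ridge: 12 mm thick (x), 78 mm long (y), 14 mm tall (z). Below it a 2 mm thick blade, 80 mm wide, 12 mm tall, then 20 mm teeth; comb 46 mm tall, 30 g. Teeth tips 39 mm below this point; z up when it stands teeth down. Grip it across its thickness.
- comb_tips (a point): Middle of the line of the blue comb's teeth tips, 39 mm below comb_grip; same axes.
- comb: The blue comb as a body; origin and axes as comb_tips.
- comb_other: Orange fifteen-tooth comb, same size and shape as the blue one, not wanted; it stands in the other groove of the comb holder. Origin at the teeth tips.
- holder: Fixed black comb holder, 92 x 100 mm, 20 mm high, with two open grooves 60 mm apart (x = -30 and +30 mm) along its y; floor of the grooves 6 mm above the table. Either comb may be in either groove, teeth down, about 1 mm play. Origin on the table under the middle.
- bottle_a: Clear glass bottle, blue cap, 56 mm diameter, 105 mm tall, loose; it stands in a row of three between the comb holder and the casting stand. Origin at its underside.
- bottle_b: Amber glass bottle, blue cap, 56 mm diameter, 105 mm tall, loose, in the same row. Origin at its underside.
- bottle_c: Clear glass bottle, blue cap, 70 mm diameter, 140 mm tall, loose, in the same row. Origin at its underside.
There are look-alikes about, which are no part of the job. What is shaped like the cassette but red is not meant. There is more than one size of the comb; the job needs the smaller.

How it is judged:
By the outcome, as a careful person would: the job done as asked, in the order asked, and still so for the second after the job is handed in, while the arm keeps its last pose, push and grip.
It also fails if it takes over 69 s, if anything falls off the work surface, if the arm or the gripper's body presses on something with over 40 N, if the wrist force passes 120 N, or if a joint passes its speed limit or range.

### The arm

A 6-joint arm with a two-finger parallel gripper is mounted at the origin on the work surface. World frame = base frame: x ahead of the robot, y to its left, z up, the work surface at z = 0. Lengths are in m, angles in degrees, forces in N, time in s.
With the tool pointing down it reaches from about 0.25 to 0.725 m from the base axis. Payload 4 kg.
Tool frame: the origin (TCP) lies at the very end of the fingers, on their centre line; the grasp point (between the pads) lies hold_point_z behind it (hold_point_z is the distance from the TCP to the grasp point, in m); y points along the fingers, x is the direction in which the jaws open and shut, and the axes are right-handed (so a half turn about y gives the same grasp; the last joint's range is limited). The gripper opens to 85 mm and grips with 20 to 120 N. Pads are 22 mm wide; open, the fingers measure 114 mm over their backs; the gripper's body (76 mm by 85 mm) begins 54 mm behind the grasp point. The pads swing forward as they close: fully open they stand 13 mm farther back than shut.
Start: joints at [-66.119, 13.785, 0.286, 76.501, 0, 90], TCP at [0.202, -0.457, 0.231] pointing down, gripper open.
Joint ranges: [-155.79, 155.79], [-60.16, 107.12], [-62.33, 73.08], [-114, 123.19], [-81.49, 82.49], [-180, 180]. Speed limits (degrees/s): [159.86, 159.86, 180, 180, 180, 180].

### API

Orientations are given as [roll, pitch, yaw] about the fixed x, y, z axes, in that order (R = Rz(yaw) Ry(pitch) Rx(roll)).
In Python, from plant import observe, capture, camera_model, job_done, hold_point_z gives the robot as it stands.
- The arm moves only by the shell command python3 -m jog 'ROWS' [FORCE]. ROWS is JSON, one flat list of numbers, 7 for each row, row after row: the shift along the tool's x, y, z in cm, then the turn, a rotation vector about the tool's x, y, z in degrees, then the closure in counts, from 0 (fully open) to 255 (shut). In form: [tx, ty, tz, wx, wy, wz, claw, tx, ty, tz, wx, wy, wz, claw, ...]. A call has 1 to 12 rows; each row is the pose to reach, as a shift and turn from the pose commanded when the call began, along the tool's axes at that moment; what a row does not reach only later rows make up. A row lasts 1/12 s, in which the tool goes at most 41.7 mm and 7.16 degrees, less where a joint would pass 70% of its speed; a pose out of reach is approached as far as the arm can. A call with a gripper value outside its range is refused whole. The fingers move at their own pace and stop on an object; FORCE is the grip in N (left out, the last holds). Time passes only in rows, so rows that repeat a pose let the fingers close. It gives the time, the measured TCP pose, the force and the opening at its end, in the units of the state.
- observe(): the state, without advancing time (a new reading comes with each control period).
- capture(name): name is "side" or "top"; returns the picture (420x560x3 uint8, red, green, blue); there is no depth.
- camera_model(name): a dict with "K" (3x3 intrinsics, pixels), "R" (3x3) and "t" (3): a world point X has camera coordinates R X + t. Camera axes: x right, y down, z forward; pixel columns grow to the right and rows downward; lengths in m; the calibration is good to about 2 mm. A picture is of the moment at which its call begins. camera_model takes no time and is no camera call.
- job_done(): hands the job in, once; it reports no verdict.
The state is a dict: "time": time; "joint_pos": joint angles; "joint_velocities": joint speeds; "joint_efforts": joint torques, N m; "ee_pos": TCP position; "eef_rot": TCP orientation; "ft_force": force on the tool from outside, world axes, zero at the start; "moment": the same for the moment, N m; "width": finger opening in m.
Only numpy, scipy, OpenCV 4.12 (cv2) and the standard library are available. Lean on these libraries where they do the work, as an engineer would, in place of code of your own. Each camera call takes 0.05 s, during which the arm holds its last target. There are 200 camera calls.

## Working session

There is one attempt and no reset: what is moved stays moved. The work goes in short steps, Python scripts to look and compute and a shell command to move; the robot and the scene stay as the last step left them, time stands still between calls to the robot, and variables do not carry over. Pictures are saved under pics/ and viewed, about 8 in all and at most 12, crops included, and the job is handed in when it is done.

```bash
mkdir -p pics; ls; python3 - <<'E'
from plant import *
import cv2, numpy as np
print(hold_point_z, observe())
for n in("side","top"):
    im=capture(n); cv2.imwrite(f"pics/{n}0.png",im[:,:,::-1]); m=camera_model(n); print(n,np.round(m["K"],1).tolist(),np.round(m["R"],4).tolist(),np.round(m["t"],4).tolist(), -np.array(m["R"]).T@m["t"])
E
```

```text
pics
0.0187 {'time': 0.0, 'joint_pos': array([-6.61194520e+01,  1.38315337e+01,  2.13176529e-01,  7.65004799e+01,
       -1.50198586e-03,  9.00007922e+01]), 'joint_velocities': array([-0.04104688, -0.0485    ,  0.0299241 , -0.06791423, -0.0263011 ,
       -0.02195876]), 'joint_efforts': array([ 5.96750633e-04, -3.72319543e+01,  2.52407008e+01,  1.68404868e-02,
        9.17958369e-05, -9.55798555e-06]), 'ee_pos': array([ 0.20215401, -0.45662456,  0.23041516]), 'eef_rot': array([-90.00150363,   0.11883706, -66.12024417]), 'ft_force': array([-0.46524502,  0.07703339,  0.78879808]), 'moment': array([ 0.00756305,  0.03836829, -0.03386099]), 'width': 0.08515382840940118}
side [[466.4, 0.0, 279.6], [0.0, 466.4, 208.4], [0.0, 0.0, 1.0]] [[-0.7659, -0.6426, 0.0199], [-0.3761, 0.4228, -0.8245], [0.5214, -0.639, -0.5655]] [0.3764, 0.2675, 1.0165] [-0.14115039  0.77829808  0.78785161]
top [[396.4, 0.0, 280.5], [0.0, 396.4, 214.0], [0.0, 0.0, 1.0]] [[-0.0291, -0.9994, -0.0202], [-0.9945, 0.031, -0.1003], [0.1008, 0.0171, -0.9948]] [0.0285, 0.4879, 0.8872] [ 0.39660786 -0.00178037  0.93208404]
```

View pics/side0.png

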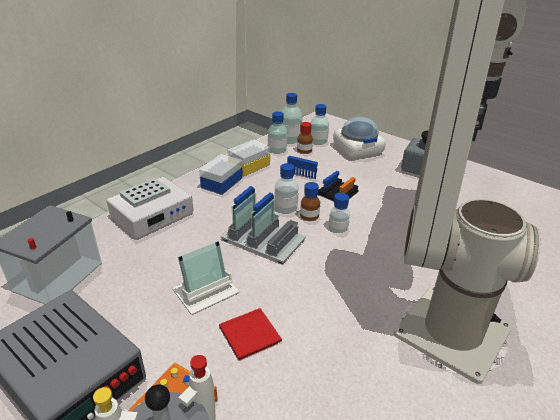

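View pics/top0.png

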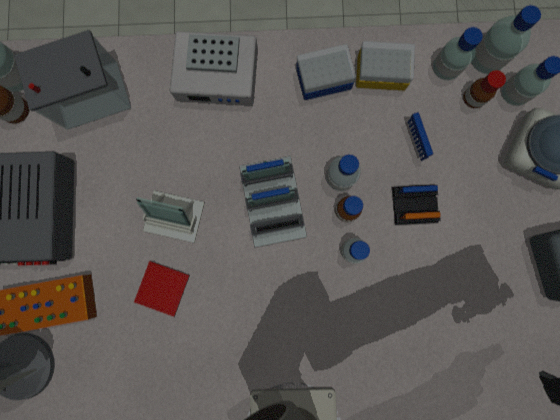

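Free slot is the robot-side one (top view ~(277,222)); the rest is at ~(172,213), the holder at ~(416,205) with the blue comb in the far groove. I'll zoom in for corners.

```bash
python3 - <<'E'
import cv2, numpy as np
t=cv2.imread("pics/top0.png"); s=cv2.imread("pics/side0.png")
def crop(im,x,y,w,h,k): return cv2.resize(im[y:y+h,x:x+w],None,fx=k,fy=k,interpolation=cv2.INTER_CUBIC)
a=crop(t,130,180,90,70,4); b=crop(t,235,150,80,100,4)[:,:]; 
A=np.zeros((400,800,3),np.uint8); A[:280,:360]=a; A[:400,370:690]=b
cv2.imwrite("pics/tc.png",A)
c=crop(s,165,180,150,135,4); cv2.imwrite("pics/sc.png",c)
E
```

```text
(no output)
```

View pics/tc.png

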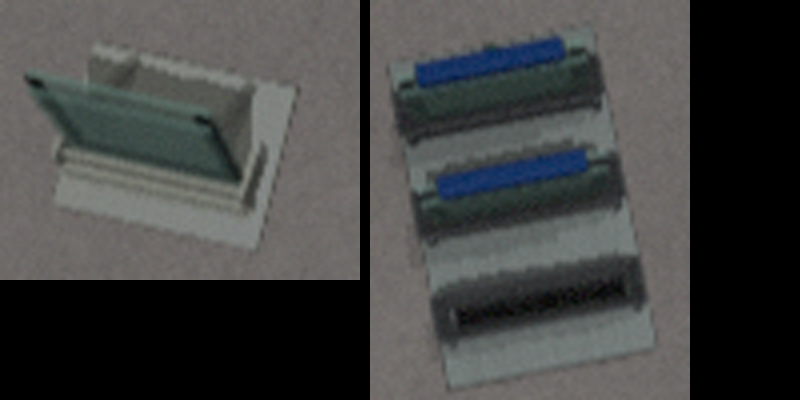

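View pics/sc.png

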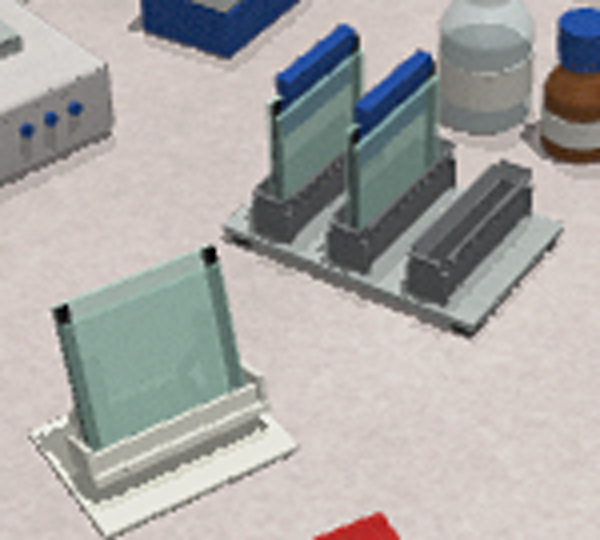

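```bash
cat > h.py <<'E'
from plant import *
import cv2, numpy as np
from scipy.optimize import least_squares
from scipy.spatial.transform import Rotation as Ro
C={n:camera_model(n) for n in("side","top")}
def proj(n,X):
    m=C[n]; c=np.atleast_2d(X)@np.array(m["R"]).T+np.array(m["t"]); p=c@np.array(m["K"]).T; return p[:,:2]/p[:,2:]
def world(q,P):
    c,s=np.cos(q[2]),np.sin(q[2]); P=np.atleast_2d(np.array(P,float)); return np.c_[q[0]+c*P[:,0]-s*P[:,1],q[1]+s*P[:,0]+c*P[:,1],P[:,2]]
def fit(obs,q0):  # obs: list (cam, local xyz m, pixel)
    f=lambda q:np.concatenate([(proj(n,world(q,P))[0]-p) for n,P,p in obs])
    r=least_squares(f,q0,loss="soft_l1",x_scale=[.01,.01,.1]); return r.x,f(r.x).reshape(-1,2)
def ray(n,px,z):
    m=C[n]; R=np.array(m["R"]); o=-R.T@m["t"]; d=R.T@np.linalg.inv(m["K"])@[*px,1]; return o+d*(z-o[2])/d[2]
def go(pos,R):  # tool-frame shift (cm) and rotvec (deg) from measured pose
    o=observe(); R0=Ro.from_euler("xyz",o["eef_rot"],degrees=True); R=R if isinstance(R,Ro) else Ro.from_matrix(R)
    return np.round(R0.inv().apply(np.array(pos)-o["ee_pos"])*100,2), np.round((R0.inv()*R).as_rotvec(degrees=True),2)
def toolR(yaw,tilt=0): # tool x = jaw axis at yaw (rad), tool y = down; tilt: top away from the robot (deg)
    return Ro.from_euler("z",yaw)*Ro.from_euler("y",tilt,degrees=True)*Ro.from_euler("x",-90,degrees=True)
E
python3 - <<'E'
from h import *
s=lambda x,y:(165+(x+.5)/4-.5,180+(y+.5)/4-.5)
t1=lambda x,y:(130+(x+.5)/4-.5,180+(y+.5)/4-.5)
t2=lambda x,y:(235+(x-370+.5)/4-.5,150+(y+.5)/4-.5)
h=.014
o=[("top",(.098,.062,h),t2(388,65)),("top",(.098,-.062,h),t2(594,29)),("top",(-.098,-.062,h),t2(655,345)),("top",(-.098,.062,h),t2(450,388)),
("side",(.098,.062,h),s(222,228)),("side",(-.098,.062,h),s(470,322)),("side",(-.098,-.062,h),s(563,230))]
q,r=fit(o,[.55,0,0]); print("stand",q[:2],np.degrees(q[2])); print(np.round(r,1).tolist()); print("seat",world(q,(-.06,0,.017)))
Rt=Ro.from_euler("y",15,degrees=True)
c=lambda x,y,z: tuple(Rt.apply([x,y,z])+[0,0,.022])
o=[("top",c(.001,.048,.1),t1(35,80)),("top",c(.001,-.048,.1),t1(205,119)),("side",c(.001,.048,.1),s(62,308)),("side",c(.001,-.048,.1),s(210,250)),
("top",(-.05,-.063,.0),t1(258,248)),("top",(.05,-.063,.0),t1(297,88)),("top",(-.05,.063,.0),t1(57,205)),
("side",(-.05,.063,0),s(105,537)),("side",(-.05,-.063,0),s(297,450)),("side",(.05,.063,0),s(35,438))]
for sub in(o,o[:4],o[4:]):
    q,r=fit(sub,[.5,.26,0]); print("rest",q[:2],np.degrees(q[2])); print(np.round(r,1).tolist())
# combs
for n in("top",):
    im=cv2.imread(f"pics/{n}0.png"); hsv=cv2.cvtColor(im,cv2.COLOR_BGR2HSV); 
    for nm,lo,hi in(("blue",(105,120,50),(125,255,255)),("orange",(5,140,80),(22,255,255))):
        m=cv2.inRange(hsv,lo,hi); k,l,st,ce=cv2.connectedComponentsWithStats(m)
        for i in range(1,k):
            if st[i,4]>50 and 380<ce[i,0]<450 and 90<ce[i,1]<230:
                rr=cv2.minAreaRect(np.argwhere(l==i)[:,::-1].astype(np.float32)); print(nm,ce[i],rr,ray(n,ce[i],.052))
E
```

```text
stand [0.52196026 0.03260368] 9.085087349001748
[[-0.4, -0.8], [-0.4, -1.7], [0.4, 0.9], [-1.0, 0.2], [0.1, -1.1], [0.7, 1.0], [0.8, -1.5]]
seat [[0.46271296 0.02312961 0.017     ]]
rest [0.49145469 0.2681561 ] -14.67250320086488
[[0.0, -5.3], [1.8, -4.9], [-2.3, -2.5], [-1.0, -3.0], [-0.1, 2.1], [0.5, 1.0], [-1.1, 0.9], [1.1, 2.1], [1.7, 1.1], [-0.5, 0.5]]
rest [0.48107722 0.27102504] -14.401837388925259
[[-1.5, -0.2], [0.4, 0.0], [-0.3, 0.2], [1.2, -0.6]]
rest [0.49503783 0.26749792] -14.477658924918488
[[0.3, 0.5], [0.7, -0.6], [-0.8, -0.6], [0.4, 1.2], [0.8, 0.1], [-1.3, -0.3]]
blue [422.33793103 134.03793103] ((422.3303527832031, 134.02490234375), (44.53093719482422, 6.52492618560791), 70.34617614746094) [ 0.65751928 -0.31263887  0.052     ]
blue [419.64179104 188.3880597 ] ((419.55078125, 188.41384887695312), (5.879822254180908, 35.001583099365234), 86.8201675415039) [ 0.5335628  -0.29862477  0.052     ]
orange [422.34871795 214.97435897] ((422.07867431640625, 214.99586486816406), (5.5712361335754395, 34.11068344116211), 86.98721313476562) [ 0.47387899 -0.30076176  0.052     ]
```

```bash
cat > g1.py <<'E'
from h import *
import sys
y=np.radians(-14.4); R=toolR(y,15); foot=np.array([.481,.271,.022]); ax=(Ro.from_euler("z",y)*Ro.from_euler("y",15,degrees=True)).apply([0,0,1])
print(foot+ax*float(sys.argv[1]), go(foot+ax*float(sys.argv[1]),R))
E
python3 g1.py .19
```

```text
[0.52863068 0.25877052 0.20552591] (array([-52.2 ,   2.6 ,  58.81]), array([ -6.82, -51.41,  13.86]))
```

```bash
python3 -m jog '[-4.3,0,4.9,0,-4.3,0,0,-8.7,0,9.8,0,-8.6,0,0,-13,0,14.7,0,-12.9,0,0,-17.4,0,19.6,0,-17.1,0,0,-21.7,0,24.5,0,-21.4,0,0,-26.1,0,29.4,0,-25.7,0,0,-30.4,0,34.3,0,-30,0,0,-34.8,0,39.2,0,-34.3,0,0,-39.1,0,44.1,0,-38.5,0,0,-43.5,0,49,0,-42.8,0,0,-47.8,0,53.9,0,-47.1,0,0,-52.2,0,58.8,0,-51.4,0,0]' 60; python3 g1.py .19
```

```text
time: 1.1
ee_pos: [0.4102, -0.0003, 0.2312]
eef_rot: [-90.0, 0.0, -14.5]
ft_force: [0.6, -1.0, 0.4]
width: 0.085
[0.52863068 0.25877052 0.20552591] (array([ 4.99,  2.56, 28.04]), array([ 0.  , -0.09, 15.  ]))
```

```bash
python3 -m jog '[0.6,0.3,3.5,0,0,2,0,1.2,0.6,7,0,0,4,0,1.9,1,10.5,0,0,6,0,2.5,1.3,14,0,0,8,0,3.1,1.6,17.5,0,0,10,0,3.7,1.9,21,0,0,12,0,4.4,2.2,24.5,0,0,13.5,0,5,2.56,28,0,0,15,0,5,2.56,28,0,0,15,0,5,2.56,28,0,0,15,0]'; python3 g1.py .19; python3 - <<'E'
from h import *
im=np.full((480,800,3),0,np.uint8)
t=capture("top")[:,:,::-1]; s=capture("side")[:,:,::-1]
im[:320,:400]=cv2.resize(t[160:260,110:235],None,fx=3.2,fy=3.2,interpolation=2)
im[:480,400:]=cv2.resize(s[200:320,150:250],None,fx=4,fy=4,interpolation=2)
cv2.imwrite("pics/a1.png",im)
E
```

```text
time: 1.93
ee_pos: [0.5293, 0.257, 0.202]
eef_rot: [-90.2, 15.2, -14.6]
ft_force: [-0.1, -0.5, 0.7]
width: 0.0855
[0.52863068 0.25877052 0.20552591] (array([-0.2 , -0.31,  0.16]), array([ 0.15, -0.22, -0.24]))
```

View pics/a1.png

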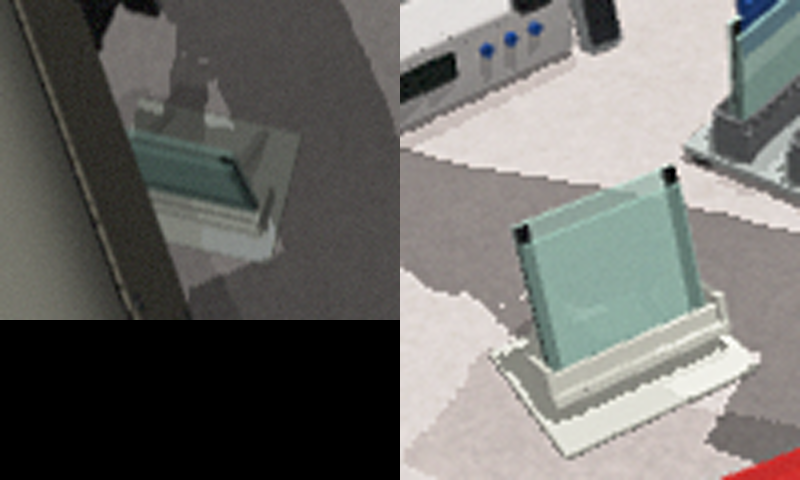

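```bash
python3 -m jog '[-0.2,1.5,0.16,0.1,-0.2,-0.2,0,-0.2,3,0.16,0.1,-0.2,-0.2,0,-0.2,4.5,0.16,0.1,-0.2,-0.2,0,-0.2,6,0.16,0.1,-0.2,-0.2,0,-0.2,7.5,0.16,0.1,-0.2,-0.2,0,-0.2,9,0.16,0.1,-0.2,-0.2,0,-0.2,10.5,0.16,0.1,-0.2,-0.2,0,-0.2,12,0.16,0.1,-0.2,-0.2,0,-0.2,13,0.16,0.1,-0.2,-0.2,0,-0.2,13,0.16,0.1,-0.2,-0.2,0,-0.2,13,0.16,0.1,-0.2,-0.2,100]' 60; python3 g1.py .056; python3 - <<'E'
from h import *
im=np.full((480,800,3),0,np.uint8)
s=capture("side")[:,:,::-1]; print(observe()["width"])
cv2.imwrite("pics/a2.png",cv2.resize(s[170:320,140:290],None,fx=4,fy=4,interpolation=2))
E
```

```text
time: 2.95
ee_pos: [0.4954, 0.2655, 0.0817]
eef_rot: [-89.8, 14.8, -14.6]
ft_force: [-0.2, 0.0, -0.5]
width: 0.0756
[0.49503852 0.26739552 0.07609185] (array([0.06, 0.56, 0.17]), array([-0.21, -0.16,  0.23]))
0.06872584876526683
```

View pics/a2.png

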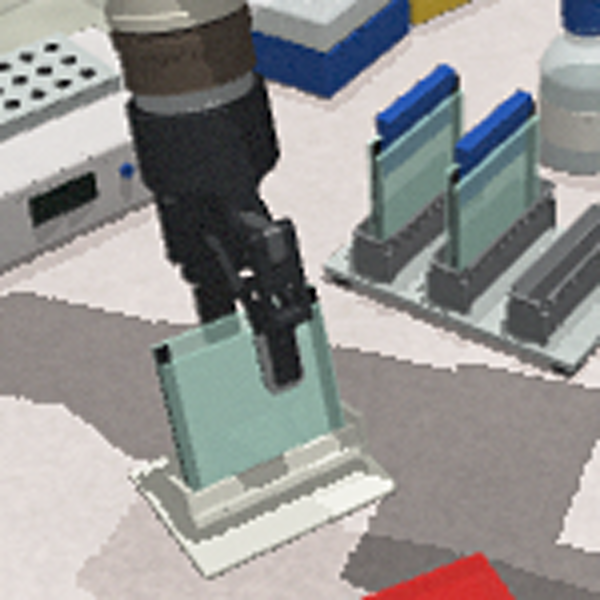

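```bash
python3 -m jog '[0,0.5,0.1,0,0,0.2,120,0,0.5,0.1,0,0,0.2,160,0,0.5,0.1,0,0,0.2,200,0,0.5,0.1,0,0,0.2,255,0,0.5,0.1,0,0,0.2,255,0,0.5,0.1,0,0,0.2,255,0,0.5,0.1,0,0,0.2,255,0,0.5,0.1,0,0,0.2,255,0,0.5,0.1,0,0,0.2,255,0,0.5,0.1,0,0,0.2,255,0,0.5,0.1,0,0,0.2,255]' 60; python3 g1.py .056
```

```text
time: 3.92
ee_pos: [0.4949, 0.2677, 0.076]
eef_rot: [-89.8, 15.0, -14.5]
ft_force: [2.3, 0.4, 2.0]
width: 0.0093
[0.49503852 0.26739552 0.07609185] (array([ 0.02, -0.01, -0.03]), array([-0.21, -0.1 ,  0.04]))
```

```bash
python3 -m jog '[0,-0.5,0,0,0,0,255,0,-1.2,0,0,0,0,255,0,-2.2,0,0,0,0,255,0,-3.4,0,0,0,0,255,0,-4.8,0,0,0,0,255,0,-6.3,0,0,0,0,255,0,-7.8,0,0,0,0,255,0,-9.3,0,0,0,0,255,0,-10.8,0,0,0,0,255,0,-11.8,0,0,0,0,255,0,-12.4,0,0,0,0,255,0,-12.4,0,0,0,0,255]' 60; cat > g2.py <<'E'
from h import *
import sys
seat=np.array(eval(sys.argv[1])); yaw=np.radians(float(sys.argv[2])); z=float(sys.argv[3])
print(observe()["ee_pos"],observe()["width"],go([seat[0],seat[1],z],toolR(yaw)))
E
python3 g2.py '(.4627,.0231)' 9.1 .2; python3 - <<'E'
from h import *
im=np.full((560,800,3),0,np.uint8)
t=capture("top")[:,:,::-1]; s=capture("side")[:,:,::-1]
im[:400,:320]=cv2.resize(t[150:250,235:315],None,fx=4,fy=4,interpolation=2)
im[:560,320:]=cv2.resize(s[150:290,160:280],None,fx=4,fy=4,interpolation=2)
cv2.imwrite("pics/a3.png",im)
E
```

```text
time: 4.92
ee_pos: [0.5266, 0.2594, 0.1975]
eef_rot: [-89.7, 14.9, -14.5]
ft_force: [0.1, -0.0, -2.3]
width: 0.0088
[0.52656    0.25939809 0.19751443] 0.008829411303451969 (array([ -0.32,  -0.29, -24.48]), array([ -3.32, -23.51, -14.6 ]))
```

View pics/a3.png

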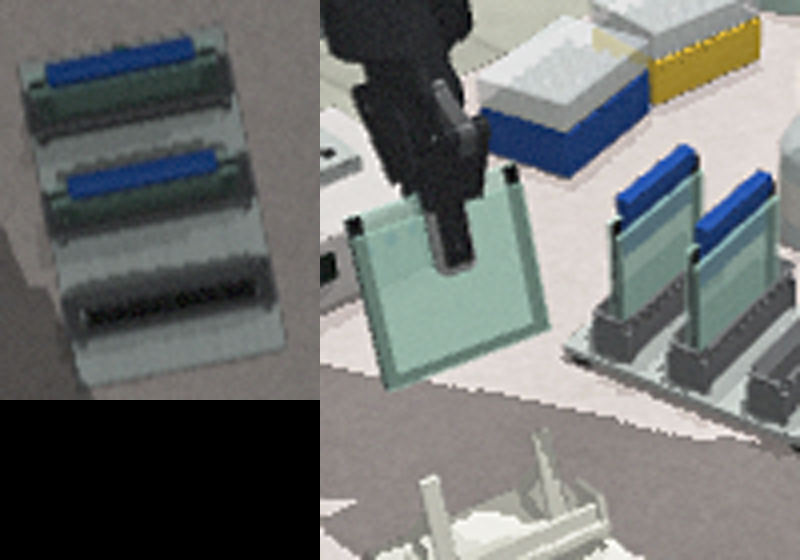

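```bash
python3 -m jog '[0,-0.6,0,0,0,0,255,0,-1.6,-1,0,0,-1,255,0,-2.3,-3,-0.3,-2,-2,255,0,-2.3,-5.5,-0.7,-5,-3.5,255,0,-2.3,-8.5,-1,-8,-5,255,0,-2.3,-11.5,-1.5,-11,-7,255,0,-2.3,-14.5,-2,-14,-9,255,0,-2.3,-17.5,-2.4,-17,-11,255,0,-2.3,-20.5,-2.8,-20,-13,255,0,-2.3,-22.8,-3.1,-22,-14,255,-0.3,-2.3,-24.2,-3.3,-23.5,-14.6,255,-0.3,-2.3,-24.5,-3.3,-23.5,-14.6,255]' 60; python3 g2.py '(.4627,.0231)' 9.1 .215; python3 - <<'E'
from h import *
im=cv2.imread("pics/top0.png"); g=cv2.cvtColor(im,cv2.COLOR_BGR2GRAY)
m=np.zeros_like(g); m[210:238,245:308]=(g[210:238,245:308]<35)*255
k,l,st,ce=cv2.connectedComponentsWithStats(m); i=1+st[1:,4].argmax(); rr=cv2.minAreaRect(np.argwhere(l==i)[:,::-1].astype(np.float32)); print(ce[i],rr,ray("top",ce[i],.017),ray("top",rr[0],.017))
P=cv2.boxPoints(rr); print([ray("top",p,.017).round(4).tolist() for p in P])
s=capture("side")[:,:,::-1]
cv2.imwrite("pics/a4.png",cv2.resize(s[130:280,200:350],None,fx=4,fy=4,interpolation=2))
E
```

```text
time: 6.02
ee_pos: [0.4647, 0.0188, 0.219]
eef_rot: [-90.1, 0.1, 9.0]
ft_force: [-0.6, -1.4, -1.4]
width: 0.0091
[0.46469419 0.01882323 0.21895616] 0.009096197432426928 (array([-0.13,  0.4 ,  0.45]), array([ 0.09, -0.14, -0.15]))
[277.58883249 225.29949239] ((277.3774719238281, 225.356689453125), (5.145583152770996, 42.14699935913086), 79.2156982421875) [0.46331028 0.02142643 0.017     ] [0.46319261 0.0219193  0.017     ]
[[0.4614, 0.0711, 0.017], [0.4768, -0.0253, 0.017], [0.465, -0.0272, 0.017], [0.4496, 0.0691, 0.017]]
```

View pics/a4.png

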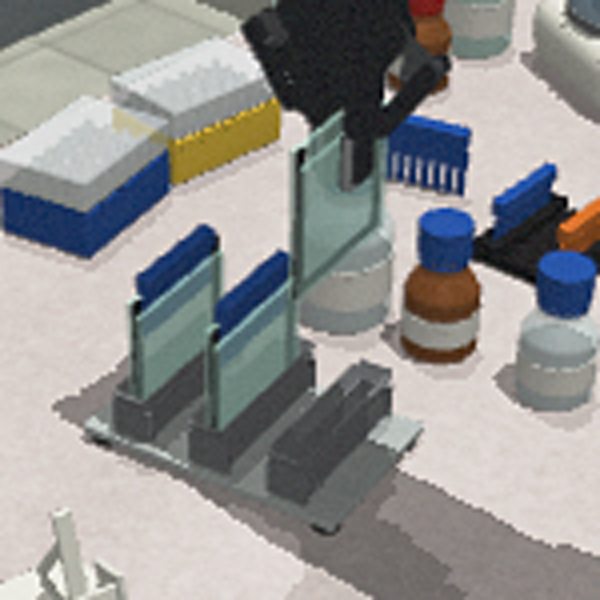

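```bash
python3 - <<'E'
from h import *
o=observe(); p=o["ee_pos"]; q=[p[0],p[1],np.radians(9)]
f=lambda P:((proj("side",world(q,P))-[200,130]+.5)*4-.5).round(0).tolist()
b=p[2]-.056
print("foot -x,+y -y",f([(-.005,.05,b),(-.005,-.05,b),(.005,.05,b)]),"top",f([(0,.048,b+.1),(.005,.05,b+.1),(-.005,.05,b+.09),(-.005,-.05,b+.09)]))
q=[.463,.0225,np.radians(9.1)]
print("slot ",f([(-.0,.0525,.05),(0,-.0525,.05)]))
E
python3 g2.py '(.463,.0225)' 9.1 .13
```

```text
foot -x,+y -y [[302.0, 301.0], [384.0, 227.0], [287.0, 296.0]] top [[298.0, 152.0], [289.0, 151.0], [304.0, 171.0], [389.0, 102.0]]
slot  [[290.0, 452.0], [372.0, 370.0]]
[0.46562409 0.01948452 0.21891582] 0.009503523520252133 (array([-0.19,  8.89,  0.35]), array([ 0.07, -0.17, -0.12]))
```

```bash
python3 - <<'E'
import cv2
im=cv2.imread("pics/a4.png"); cv2.imwrite("pics/a5.png",cv2.resize(im[100:520,240:450],None,fx=1.4*1,fy=1.4,interpolation=2))
E
```

```text
(no output)
```

View pics/a5.png

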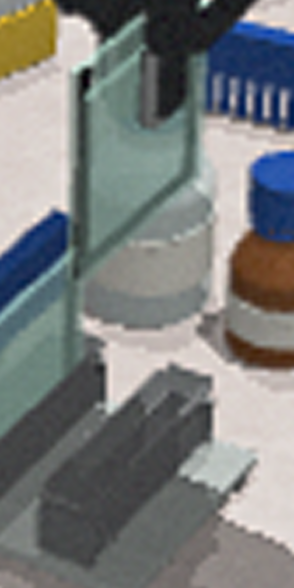

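```bash
python3 -m jog '[-0.1,1,0.2,0,-0.1,-0.1,255,-0.2,2.5,0.35,0.1,-0.2,-0.1,255,-0.2,4,0.35,0.1,-0.2,-0.1,255,-0.2,5.5,0.35,0.1,-0.2,-0.1,255,-0.2,7,0.35,0.1,-0.2,-0.1,255,-0.2,8.2,0.35,0.1,-0.2,-0.1,255,-0.2,8.9,0.35,0.1,-0.2,-0.1,255,-0.2,9.2,0.35,0.1,-0.2,-0.1,255,-0.2,9.2,0.35,0.1,-0.2,-0.1,255,-0.2,9.2,0.35,0.1,-0.2,-0.1,255]' 60; python3 g2.py '(.463,.0225)' 9.1 .11
python3 - <<'E'
from h import *
for i in range(3): print(observe()["ft_force"].round(1)); capture("side")
E
```

```text
time: 6.9
ee_pos: [0.4647, 0.0246, 0.1265]
eef_rot: [-89.9, 0.0, 9.3]
ft_force: [-0.1, 0.6, -2.2]
width: 0.0091
[0.46471149 0.02460771 0.12645991] 0.009066977722956159 (array([-0.2 ,  1.65, -0.18]), array([-0.07,  0.23, -0.02]))
[-0.1  0.6 -2.2]
[-0.6  0.3 -2. ]
[-0.8 -0.5 -2.3]
```

```bash
cat >> h.py <<'E'
def mean_obs(n=6):
    a=[]
    for i in range(n): a.append(observe()); capture("side")
    return {k:np.mean([np.asarray(x[k]) for x in a],0).round(4) for k in("ee_pos","eef_rot","ft_force","width")},np.std([x["ee_pos"] for x in a],0).round(5)
E
python3 - <<'E'
from h import *
print(mean_obs())
E
```

```text
({'ee_pos': array([0.4646, 0.0244, 0.1266]), 'eef_rot': array([-8.99305e+01, -6.80000e-03,  9.30910e+00]), 'ft_force': array([-0.0057, -0.2459, -2.4253]), 'width': np.float64(0.0093)}, array([2.0e-04, 4.0e-05, 1.9e-04]))
```

```bash
python3 -m jog '[-0.2,0,-0.18,0,0.2,0,255,-0.2,0.5,-0.18,0,0.2,0,255,-0.2,1,-0.18,0,0.2,0,255,-0.2,1.5,-0.18,0,0.2,0,255,-0.2,2,-0.18,0,0.2,0,255,-0.2,2.3,-0.18,0,0.2,0,255,-0.2,2.3,-0.18,0,0.2,0,255]' 60; python3 - <<'E'
from h import *
print(mean_obs(4))
E
```

```text
time: 7.93
ee_pos: [0.4617, 0.0222, 0.1018]
eef_rot: [-89.9, 0.2, 9.1]
ft_force: [-0.4, 0.3, -2.6]
width: 0.0096
({'ee_pos': array([0.4622, 0.0223, 0.1025]), 'eef_rot': array([-89.9188,   0.122 ,   9.1153]), 'ft_force': array([-0.0214,  0.1618, -2.3001]), 'width': np.float64(0.0094)}, array([3.5e-04, 2.0e-05, 4.2e-04]))
```

```bash
python3 -m jog '[0.05,0.3,0,0,0,0,255,0.05,0.6,0,0,0,0,255,0.05,0.9,0,0,0,0,255,0.05,1.2,0,0,0,0,255,0.05,1.2,0,0,0,0,255]' 60; python3 - <<'E'
from h import *
print(mean_obs(4))
E
```

```text
time: 8.55
ee_pos: [0.4626, 0.0224, 0.0902]
eef_rot: [-89.9, 0.1, 9.1]
ft_force: [0.1, -0.3, -1.6]
width: 0.0092
({'ee_pos': array([0.4627, 0.0224, 0.0906]), 'eef_rot': array([-89.92  ,   0.0991,   9.112 ]), 'ft_force': array([ 0.0099, -0.1494, -2.1078]), 'width': np.float64(0.0093)}, array([1.3e-04, 1.0e-05, 2.5e-04]))
```

```bash
python3 -m jog '[0,0.3,0,0,0,0,255,0,0.6,0,0,0,0,255,0,0.9,0,0,0,0,255,0,1.2,0,0,0,0,255,0,1.2,0,0,0,0,255]' 60; python3 - <<'E'
from h import *
print(mean_obs(4))
E
```

```text
time: 9.17
ee_pos: [0.4626, 0.0224, 0.0782]
eef_rot: [-89.9, 0.1, 9.1]
ft_force: [0.0, 0.1, -2.1]
width: 0.0096
({'ee_pos': array([0.4627, 0.0224, 0.0786]), 'eef_rot': array([-89.9204,   0.1007,   9.1141]), 'ft_force': array([-0.0027, -0.0565, -2.5555]), 'width': np.float64(0.0094)}, array([8.0e-05, 0.0e+00, 2.3e-04]))
```

```bash
python3 -m jog '[0,0.15,0,0,0,0,255,0,0.3,0,0,0,0,255,0,0.4,0,0,0,0,255,0,0.5,0,0,0,0,255,0,0.5,0,0,0,0,255]' 60; python3 - <<'E'
from h import *
print(mean_obs(4))
E
```

```text
time: 9.78
ee_pos: [0.4627, 0.0224, 0.0737]
eef_rot: [-89.9, 0.1, 9.1]
ft_force: [-0.4, 0.4, -2.8]
width: 0.0091
({'ee_pos': array([0.4628, 0.0224, 0.0738]), 'eef_rot': array([-8.99218e+01,  7.75000e-02,  9.11210e+00]), 'ft_force': array([-0.4618,  0.1476, -2.1428]), 'width': np.float64(0.0092)}, array([9.e-05, 1.e-05, 1.e-04]))
```

```bash
python3 -m jog '[0,0.1,0,0,0,0,255,0,0.15,0,0,0,0,255,0,0.15,0,0,0,0,255]' 60; python3 - <<'E'
from h import *
print(mean_obs(4))
s=capture("side")[:,:,::-1]
cv2.imwrite("pics/a6.png",cv2.resize(s[150:270,210:330],None,fx=5,fy=5,interpolation=2))
E
```

```text
time: 10.23
ee_pos: [0.4629, 0.0224, 0.0723]
eef_rot: [-89.9, 0.1, 9.1]
ft_force: [-0.1, 1.1, -1.4]
width: 0.0092
({'ee_pos': array([0.4629, 0.0224, 0.0724]), 'eef_rot': array([-8.9923e+01,  6.8100e-02,  9.1139e+00]), 'ft_force': array([ 0.3261,  0.4663, -1.5928]), 'width': np.float64(0.0093)}, array([3.e-05, 1.e-05, 4.e-05]))
```

View pics/a6.png

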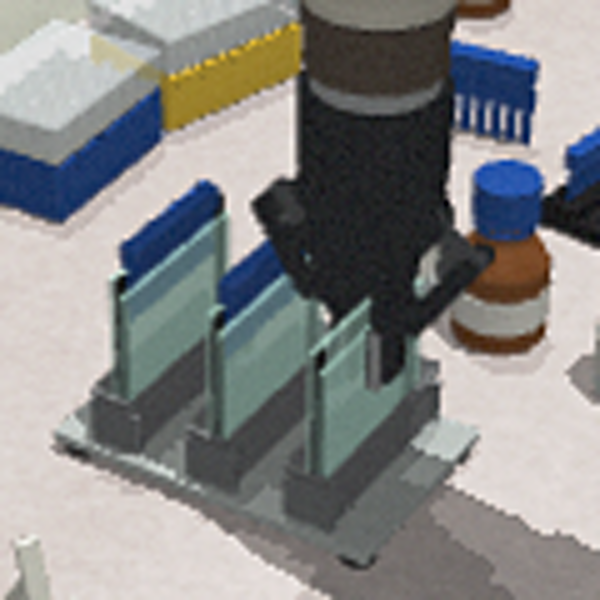

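```bash
python3 -m jog '[0,0.08,0,0,0,0,255,0,0.15,0,0,0,0,255,0,0.15,0,0,0,0,255]' 60; python3 - <<'E'
from h import *
print(mean_obs(4))
E
```

```text
time: 10.73
ee_pos: [0.4632, 0.0223, 0.0722]
eef_rot: [-89.9, 0.0, 9.1]
ft_force: [-3.4, -0.7, 8.0]
width: 0.0098
({'ee_pos': array([0.4632, 0.0223, 0.0722]), 'eef_rot': array([-8.99365e+01, -1.10000e-03,  9.10970e+00]), 'ft_force': array([-2.9183, -0.8101,  7.7717]), 'width': np.float64(0.0094)}, array([1.e-05, 1.e-05, 1.e-05]))
```

```bash
python3 -m jog '[0,-0.08,0,0,0,0,255,0,-0.08,0,0,0,0,220,0,-0.08,0,0,0,0,210,0,-0.08,0,0,0,0,200,0,-0.08,0,0,0,0,190,0,-0.08,0,0,0,0,180,0,-0.08,0,0,0,0,180,0,-0.08,0,0,0,0,180]' 60; python3 - <<'E'
from h import *
print(mean_obs(3))
E
```

```text
time: 11.6
ee_pos: [0.4629, 0.0224, 0.0717]
eef_rot: [-89.9, 0.1, 9.1]
ft_force: [0.3, 0.6, -0.3]
width: 0.0248
({'ee_pos': array([0.4629, 0.0224, 0.0717]), 'eef_rot': array([-8.99242e+01,  6.96000e-02,  9.11110e+00]), 'ft_force': array([ 0.3006,  0.576 , -0.1508]), 'width': np.float64(0.0249)}, array([0.e+00, 0.e+00, 1.e-05]))
```

```bash
python3 -m jog '[0,-0.5,0,0,0,0,180,0,-1.2,0,0,0,0,180,0,-2.2,0,0,0,0,180,0,-3.5,0,0,0,0,180,0,-5,0,0,0,0,180,0,-7,0,0,0,0,180,0,-9,0,0,0,0,180,0,-11,0,0,0,0,180,0,-13,0,0,0,0,180,0,-15,0,0,0,0,180,0,-17,0,0,0,0,180,0,-17,0,0,0,0,180]' 60; python3 - <<'E'
from h import *
im=cv2.imread("pics/top0.png"); g=cv2.cvtColor(im,cv2.COLOR_BGR2HSV)
# comb axis in top view (z=.052) and side-view blobs
for nm,lo,hi,zc in(("blue",(105,120,50),(125,255,255),.052),("orange",(5,140,80),(22,255,255),.052)):
    for n in("top","side"):
        im=cv2.imread(f"pics/{n}0.png"); m=cv2.inRange(cv2.cvtColor(im,cv2.COLOR_BGR2HSV),lo,hi)
        q=proj(n,[(.5335 if nm=="blue" else .474,-.299,.045)])[0]; k,l,st,ce=cv2.connectedComponentsWithStats(m)
        i=1+np.argmin([np.hypot(*(c-q))+(1000 if s[4]<30 else 0) for c,s in zip(ce[1:],st[1:])]); rr=cv2.minAreaRect(np.argwhere(l==i)[:,::-1].astype(np.float32)); P=cv2.boxPoints(rr)
        print(nm,n,q.round(1),ce[i].round(1),st[i],rr[1],[ray(n,p,zc)[:2].round(4).tolist() for p in P])
m=mean_obs(2); print(m)
E
```

```text
time: 12.75
ee_pos: [0.4655, 0.0223, 0.2467]
eef_rot: [-90.0, -0.4, 9.1]
ft_force: [0.7, -0.5, 0.2]
width: 0.0255
blue top [418.8 188.9] [419.6 188.4] [402 185  36   8 201] (5.879822254180908, 35.001583099365234) [[0.5392, -0.2596], [0.5411, -0.3373], [0.5278, -0.3371], [0.526, -0.2595]]
blue side [331.  177.5] [330.5 179.6] [323 171  16  19 151] (8.486077308654785, 22.668289184570312) [[0.537, -0.2374], [0.5408, -0.3424], [0.5048, -0.3167], [0.5028, -0.2152]]
orange top [420.5 215.3] [422.3 215. ] [405 212  35   7 195] (5.5712361335754395, 34.11068344116211) [[0.4792, -0.2626], [0.4809, -0.3378], [0.4685, -0.3376], [0.4668, -0.2625]]
orange side [347.  184.2] [346.9 185.3] [339 177  16  16 139] (9.15255355834961, 18.859806060791016) [[0.4816, -0.2562], [0.4799, -0.3406], [0.4436, -0.3122], [0.4464, -0.2308]]
({'ee_pos': array([0.4651, 0.0223, 0.2457]), 'eef_rot': array([-89.9723,  -0.3559,   9.1118]), 'ft_force': array([ 0.5572, -0.4196, -0.2631]), 'width': np.float64(0.0254)}, array([3.80e-04, 1.00e-05, 1.03e-03]))
```

```bash
python3 g2.py '(.534,-.2985)' 1.4 .235; python3 g2.py '(.534,-.2985)' 1.4 .028
```

```text
[0.46376445 0.02223958 0.24299505] 0.025036073548901604 (array([  1.85,   0.77, -32.78]), array([-0.06,  7.71,  0.1 ]))
[0.46376445 0.02223958 0.24299505] 0.025036073548901604 (array([  1.82,  21.47, -32.8 ]), array([-0.06,  7.71,  0.1 ]))
```

```bash
python3 -m jog '[0.1,0,-2,0,0.5,0,180,0.3,0,-5,0,1,0,175,0.5,0,-8.5,0,2,0,170,0.7,0,-12,0,3,0,165,0.9,0,-15.5,0,4,0,165,1.1,0,-19,0,5,0,165,1.3,0.3,-22.5,0,6,0,165,1.5,0.6,-26,0,7,0,165,1.7,0.8,-29.5,0,7.7,0,165,1.85,0.8,-32,0,7.7,0,165,1.85,0.8,-32.8,0,7.7,0,165,1.85,0.8,-32.8,0,7.7,0,165]' 60; python3 - <<'E'
from h import *
print(mean_obs(6))
E
python3 g2.py '(.534,-.2985)' 1.4 .08
```

```text
time: 13.85
ee_pos: [0.5326, -0.3004, 0.2311]
eef_rot: [-89.8, 0.2, 1.2]
ft_force: [-0.3, 0.4, 0.3]
width: 0.0302
({'ee_pos': array([ 0.5329, -0.2981,  0.2324]), 'eef_rot': array([-89.8539,   0.1629,   1.4128]), 'ft_force': array([0.0319, 0.4917, 0.5699]), 'width': np.float64(0.03)}, array([0.00028, 0.00118, 0.00083]))
[ 0.53340748 -0.29716736  0.2336922 ] 0.030055929752985277 (array([ 0.07, 15.37, -0.16]), array([-0.08,  0.12, -0.06]))
```

```bash
python3 -m jog '[0.07,1.5,-0.15,0,0,0,165,0.07,3.5,-0.15,0,0,0,165,0.07,5.5,-0.15,0,0,0,165,0.07,7.5,-0.15,0,0,0,165,0.07,9.5,-0.15,0,0,0,165,0.07,11.5,-0.15,0,0,0,165,0.07,13.5,-0.15,0,0,0,165,0.07,15.5,-0.15,0,0,0,165,0.07,16.6,-0.15,0,0,0,165,0.07,17,-0.15,0,0,0,165,0.07,17,-0.15,0,0,0,165]' 60; python3 - <<'E'
from h import *
print(mean_obs(5))
im=np.zeros((560,800,3),np.uint8)
t=capture("top")[:,:,::-1]; s=capture("side")[:,:,::-1]
im[:480,:400]=cv2.resize(s[115:211,300:380],None,fx=5,fy=5,interpolation=2)
im[:500,400:]=cv2.resize(s[165:265,225:305],None,fx=5,fy=5,interpolation=2)
cv2.imwrite("pics/a7.png",im)
E
```

```text
time: 15.07
ee_pos: [0.5334, -0.2991, 0.0627]
eef_rot: [-89.9, 0.2, 1.5]
ft_force: [0.9, -1.0, -0.2]
width: 0.0299
({'ee_pos': array([ 0.5344, -0.3   ,  0.0642]), 'eef_rot': array([-8.99694e+01,  1.08000e-02,  1.44130e+00]), 'ft_force': array([-0.137 , -0.1198, -0.3282]), 'width': np.float64(0.03)}, array([0.00058, 0.00051, 0.00086]))
```

View pics/a7.png

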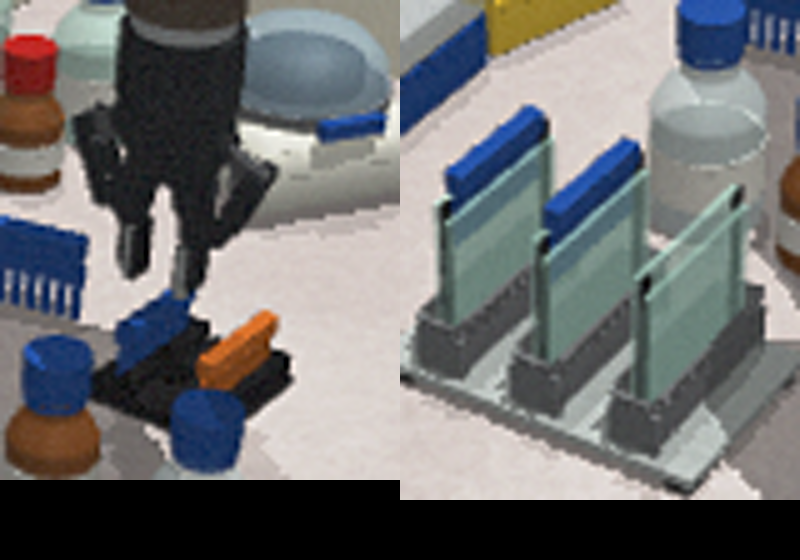

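```bash
python3 -m jog '[0,1.5,0.1,0,0,0,165,0,2.8,0.1,0,0,0,165,0,3.6,0.1,0,0,0,165,0,3.6,0.1,0,0,0,165,0,3.6,0.1,0,0,0,165,0,3.6,0.1,0,0,0,200,0,3.6,0.1,0,0,0,230,0,3.6,0.1,0,0,0,255,0,3.6,0.1,0,0,0,255,0,3.6,0.1,0,0,0,255,0,3.6,0.1,0,0,0,255,0,3.6,0.1,0,0,0,255]' 50; python3 - <<'E'
from h import *
print(mean_obs(3))
s=lambda x,y:(225+(x-400+.5)/5-.5,165+(y+.5)/5-.5)
q=[.4629,.0224,np.radians(9.1)]
print("obs",s(645,283),s(738,193)); print("pred",proj("side",world(q,[(0,.049,.116),(0,-.049,.116)])))
E
```

```text
time: 16.42
ee_pos: [0.5346, -0.2994, 0.0283]
eef_rot: [-90.0, -0.0, 1.4]
ft_force: [0.8, -0.5, 5.0]
width: 0.011
({'ee_pos': array([ 0.5346, -0.2994,  0.0283]), 'eef_rot': array([-8.99984e+01, -3.36000e-02,  1.41100e+00]), 'ft_force': array([ 0.0602, -0.6536,  5.1976]), 'width': np.float64(0.011)}, array([2.e-05, 2.e-05, 1.e-05]))
obs (273.6, 221.2) (292.2, 203.2)
pred [[273.32390572 220.88241629]
 [293.03249933 202.19159796]]
```

```bash
python3 -m jog '[0,-0.5,0,0,0,0,255,0,-1.2,0,0,0,0,255,0,-2.2,0,0,0,0,255,0,-3.5,0,0,0,0,255,0,-5.5,0,0,0,0,255,0,-8,0,0,0,0,255,0,-10.5,0,0,0,0,255,0,-13,0,0,0,0,255,0,-15.5,0,0,0,0,255,0,-18,0,0,0,0,255,0,-20,0,0,0,0,255,0,-20.5,0,0,0,0,255]' 50; python3 - <<'E'
from h import *
print(mean_obs(7))
E
python3 g2.py '(.4629,.0224)' 9.1 .2334
```

```text
time: 17.57
ee_pos: [0.5352, -0.3, 0.2373]
eef_rot: [-90.1, -0.3, 1.4]
ft_force: [1.1, -0.5, 0.4]
width: 0.0112
({'ee_pos': array([ 0.534 , -0.2992,  0.233 ]), 'eef_rot': array([-8.9964e+01,  3.9800e-02,  1.4114e+00]), 'ft_force': array([ 0.0354, -0.0061, -0.2197]), 'width': np.float64(0.0109)}, array([0.00086, 0.00053, 0.00269]))
[ 0.53315996 -0.29867714  0.23029177] 0.010557814741233683 (array([-6.23, -0.18, 32.27]), array([-0.2 , -7.69, -0.25]))
```

```bash
python3 -m jog '[-0.4,0,1.5,0,-0.5,0,255,-1,0,4.5,0,-1.2,0,255,-1.6,0,8,0,-2,0,255,-2.2,0,11.5,0,-2.8,0,255,-2.9,0,15,0,-3.6,0,255,-3.6,0,18.5,0,-4.4,0,255,-4.3,0,22,0,-5.2,0,255,-4.9,0,25.5,0,-6,0,255,-5.5,0,28.5,0,-6.8,0,255,-5.9,0,30.5,0,-7.3,0,255,-6.1,0,31.7,-0.1,-7.6,-0.1,255,-6.2,0,32.2,-0.1,-7.7,-0.1,255]' 50; python3 - <<'E'
from h import *
mean_obs(6); print(mean_obs(4))
E
python3 g2.py '(.4629,.0220)' 9.1 .17
```

```text
time: 18.92
ee_pos: [0.463, 0.023, 0.2319]
eef_rot: [-90.0, 0.1, 9.3]
ft_force: [-0.7, -0.8, 0.0]
width: 0.0108
({'ee_pos': array([0.4643, 0.0203, 0.2326]), 'eef_rot': array([-9.00381e+01, -1.14000e-02,  9.02190e+00]), 'ft_force': array([ 0.1839, -0.0012, -0.3807]), 'width': np.float64(0.0109)}, array([1.e-05, 6.e-05, 6.e-05]))
[0.46429694 0.02051437 0.23268039] 0.01084179117259906 (array([-0.12,  6.27,  0.17]), array([ 0.03, -0.06,  0.02]))
```

```bash
python3 -m jog '[-0.12,0.6,0.17,0,-0.06,0,255,-0.12,1.5,0.17,0,-0.06,0,255,-0.12,2.6,0.17,0,-0.06,0,255,-0.12,3.7,0.17,0,-0.06,0,255,-0.12,4.8,0.17,0,-0.06,0,255,-0.12,5.6,0.17,0,-0.06,0,255,-0.12,6.1,0.17,0,-0.06,0,255,-0.12,6.3,0.17,0,-0.06,0,255]' 50; python3 - <<'E'
from h import *
mean_obs(14); print(mean_obs(4))
E
python3 g2.py '(.4629,.0220)' 9.1 .1493
```

```text
time: 20.08
ee_pos: [0.462, 0.0226, 0.1685]
eef_rot: [-90.0, 0.1, 9.2]
ft_force: [0.4, -0.2, -0.9]
width: 0.0108
({'ee_pos': array([0.4628, 0.0226, 0.1698]), 'eef_rot': array([-9.00311e+01, -3.48000e-02,  9.17340e+00]), 'ft_force': array([-0.1238, -0.0292, -0.391 ]), 'width': np.float64(0.0109)}, array([2.e-05, 0.e+00, 3.e-05]))
[0.46273926 0.0226392  0.1697545 ] 0.011301157044182952 (array([ 0.  ,  2.05, -0.06]), array([0.03, 0.07, 0.03]))
```

Lower the last 2 cm gently, then a final picture.

```bash
python3 -m jog '[0,0.3,-0.03,0,0.07,0,255,0,0.6,-0.06,0,0.07,0,255,0,0.9,-0.06,0,0.07,0,255,0,1.2,-0.06,0,0.07,0,255,0,1.5,-0.06,0,0.07,0,255,0,1.75,-0.06,0,0.07,0,255,0,1.95,-0.06,0,0.07,0,255,0,2.03,-0.06,0,0.07,0,255,0,2.03,-0.06,0,0.07,0,255]' 50; python3 - <<'E'
from h import *
mean_obs(14); o,_=mean_obs(4); print(o)
s=capture("side")[:,:,::-1]; t=capture("top")[:,:,::-1]
cv2.imwrite("pics/a8.png",cv2.resize(s[140:260,215:335],None,fx=5,fy=5,interpolation=4))
p=o["ee_pos"]; q=[p[0],p[1],np.radians(9.1)]
f=lambda q,P:((proj("side",world(q,P))-[215,140]+.5)*5-.5).round(0).tolist()
print("tips pred",f(q,[(0,.04,p[2]-.0223),(0,-.04,p[2]-.0223)]),"mouth",f([.4629,.0224,q[2]],[(0,.05,.117),(0,.0,.117),(0,-.05,.117)]))
E
```

```text
time: 21.73
ee_pos: [0.4627, 0.0221, 0.1492]
eef_rot: [-90.0, -0.0, 9.1]
ft_force: [0.3, -0.2, 0.3]
width: 0.0108
{'ee_pos': array([0.4629, 0.022 , 0.1495]), 'eef_rot': array([-9.00304e+01, -3.12000e-02,  9.10160e+00]), 'ft_force': array([0.3016, 0.156 , 0.0944]), 'width': np.float64(0.0109)}
tips pred [[304.0, 378.0], [385.0, 303.0]] mouth [[293.0, 406.0], [344.0, 357.0], [393.0, 310.0]]
```

View pics/a8.png

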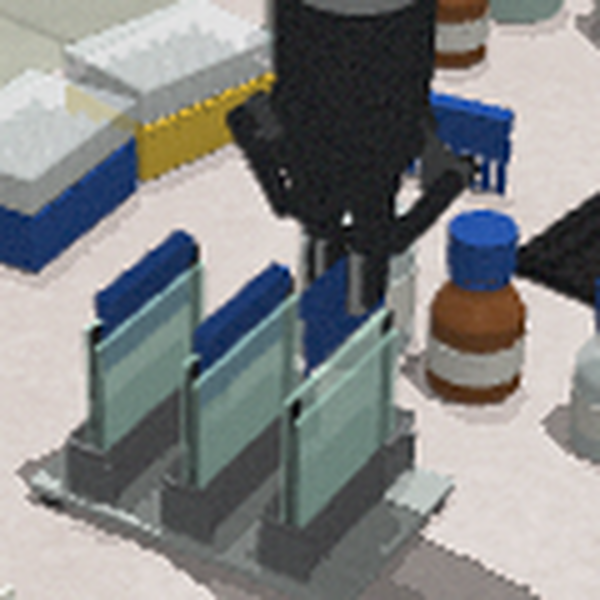

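```bash
python3 -c "
from plant import *
o=observe();print(o['time'],o['ee_pos'],o['width']);print(job_done())"
```

```text
22.7333 [0.46285116 0.0220208  0.14944716] 0.011024603710076498
the job is handed in; nothing more can be done
None
```

I put the empty cassette in the free slot, the one nearest the robot, and let go of it. The gripper is now holding the blue comb still above its mouth. The job was handed in at 22.7 s of the 69 s allowed.

- **Cassette:** it went down into the slot with almost no side force. Contact came at the height expected for the rubber strip, and I let go only after firm contact (about 10 N). Later pictures show it standing upright with the short plate on the robot's side, and its top corners are within about 1 pixel of where they should be.
- **Comb:** it was gripped at 11 mm across the ridge, carried over the bottles with its tips about 7 cm above the tallest, and lowered to the hold height. Arm readings put it on the gap's centre plane to within about 1 mm. The tips are about 10 mm above the tall plate's edge; in the last picture they appear about 1 pixel higher than that.
- **Surroundings:** the force readings showed no sign of the comb touching the cassette. The gels and amber bottle look unmoved in the final picture. The other two bottles and the orange comb were only partly in view or out of frame, so I did not check them at the end.
- **Limits of the checks:** the arm hid the top view at the end, so the comb's alignment rests on the side camera and the arm's own readings. The rest's base and the cassette gave positions 14 mm apart, and I used the cassette's own corners. No check failed.

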